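Unlock the mould block with the T-key

TASK

Release the lock of the clay press mould: take the T-key out of its wooden stand, lower it down the deep shaft in the grey mould block until its socket drops right down over the square stem at the bottom, and turn it clockwise (seen from above) until the lock comes up against its stop. Work by feel and do not force the key: neither lean on it nor wrench it hard against the stop. Let go and leave the key standing fully down on the stem, and leave everything else on the bench as it is.

Things in the scene. Friction and masses are not known exactly. Their poses are not given: they have to be found in the camera images.
- key_grip (a point): Centre of the cross bar of the steel T-key, the place to grip it. The bar lies along this point's x: 100 long, 14 wide (y), 18 high (z), flat sides; z points up the key. Below it a 13 mm round shank leads to a 23 x 23 mm square socket head, 32 high. About 0.4 kg. It starts upright in the stand; how it hangs in the hand after lifting is not exact.
- key_foot (a point): Centre of the open lower end of the T-key, 170 mm below key_grip along the key's axis; same axes. Here opens the square socket: 15.6 mm wide inside, 20 mm deep, its sides along the x and y axes of the key.
- stand: Fixed wooden block 85 x 85 x 100 high, origin at the centre of its underside. In its top a square pocket 25 mm wide and 85 deep (its floor is 15 above the table) in which the key stands loosely; the key's bar is along the stand's x axis to within about 3 degrees.
- block: Fixed grey mould block 130 x 130 x 150 high, origin at the centre of its underside. Behind it (its +x side) a white plaster half mould, 105 high, reaches to x = +116 mm, with a small dark steel bridge up to 141 high and a sliding steel tongue, which draws back out of the bridge as the lock is turned.
- mouth (a point): Centre of the top of the round shaft in the mould block, 150 above the table; z up, x and y along the block's sides. The shaft is 46 in diameter and goes 140 straight down. The stem stands on its axis. Fully down on the stem, the key's foot is 125 below this point; out of line with the stem it comes to rest at only about 103 to 112 below.
- stem_top (a point): Middle of the top of the square steel stem, on the shaft's axis 105 below its mouth. Stem 14 x 14 mm, the uppermost 1.5 mm tapering to 13 x 13. The axes given here are the block's: how the stem itself is turned is not measured, it stands anyhow but not in line with the block's sides (0.25 to 1.25 rad anticlockwise of them). The socket slips down over it when in line to within about 6 degrees.
- latch (a joint): Turning of the lock under the stem, in rad, growing clockwise seen from above. It starts between 0 and 0.1 and stays where it is left. It moves with about 0.08 N m of friction, once the play of the socket (up to 0.25 rad) and a springy coupling (1.2 N m per rad) are taken up. Stop at 1.25: from there the resistance rises by that spring; 0.3 N m in all is too hard. Above 1.1 counts as at the stop.
- plug_center (a point): Bystander: standing clay plug 120 high, 52 across, between block and stand; the point is its centre.
- profile: Bystander: small I-shaped clay block 50 x 70 x 64 high, origin under its centre.
- bowl: Bystander: white bowl 110 across, 50 high, origin under its centre.
- jar: Bystander: glass jar 66 across, 90 high, origin under its centre.
- brush: Bystander: a brush lying flat.
- rib: Bystander: flat wooden rib 100 x 50 x 8, origin under its centre.
- cup: Bystander: terracotta cup 72 across, 90 high, origin under its centre.
Things that resemble listed ones, but are neither listed nor needed, are in the scene too. Of the things shaped like the part that bears key_grip, the dark steel one is meant.

How it is judged:
On the way, in this order (a step that is already met when the one before it is completed fails the run):
1. the key's socket is fully down over the stem (z of key_foot in the frame of mouth below -0.119 m and horizontal distance between key_foot and mouth below 0.005 m and value of joint latch below 0.8 rad), for 0.1 s.
2. the lock is turned to its stop with the key on the stem (value of joint latch above 1.1 rad and z of key_foot in the frame of mouth below -0.117 m), for 0.2 s.
At the end, for the whole second after the job is handed in: The lock is at its stop (above 1.1 rad of 1.25), the key stands let go and at rest, fully down on the stem (foot more than 117 mm below the shaft's mouth, within 6 mm of its axis, tilted under 0.2 rad) (all of step 2 and horizontal distance between key_foot and mouth below 0.006 m and angle between key_grip's own z axis and vertical below 0.2 rad and linear speed of key below 0.02 m/s); the robot touches nothing.
It fails at once if the key is forced: it bears on the mould block or its stem with more than 40 N (contact force between key and block above 40 N).
It fails at once if a bystander is moved by more than 30 mm (distance of any of plug_center, profile, bowl, jar, brush, rib, cup from where it was at the start of the episode above 0.03 m).
It also fails if it takes over 64 s, if anything falls off the work surface, if the arm or the gripper's body presses on something with over 40 N, if the wrist force passes 120 N, or if a joint passes its speed limit or range.

ROBOT

A 7-joint arm with a two-finger parallel gripper is mounted at the origin on the work surface. World frame = base frame: x ahead of the robot, y to its left, z up, the work surface at z = 0. Lengths are in m, angles in rad, forces in N, time in s.
With the tool pointing down it reaches from about 0.4 to 0.85 m from the base axis. Payload 10.4 kg.
Tool frame: the origin (TCP) lies midway between the tips of the shut fingers; the grasp point (between the pads) lies 19 mm behind it; z points along the fingers, x is the direction in which the jaws open and shut, and the axes are right-handed (so a half turn about z gives the same grasp; the last joint's range is limited). The gripper opens to 85 mm and grips with 20 to 120 N. Pads are 22 mm wide; open, the fingers measure 114 mm over their backs; the gripper's body (76 mm by 85 mm) begins 54 mm behind the grasp point. The pads swing forward as they close: fully open they stand 13 mm farther back than shut.
Start: joints at [-1.336, 0.332, -0.065, 1.46, 0.022, 1.35, -0.088], TCP at [0.159, 0.604, 0.193] pointing down, gripper open.
Joint ranges: [-2.6, 2.6], [-0.5, 2.12], [-1.47, 1.34], [0.16, 2.42], [-1.27, 4.41], [0.06, 2.06], [-2.6, 2.6]. Speed limits (rad/s): [2.22, 2.22, 2.79, 2.79, 3.14, 3.14, 3.14].

INTERFACE

Orientations are given as a unit quaternion [x, y, z, w].
In Python, from workcell import telemetry, eyes, order gives the robot as it stands.
- The arm moves only by the tool servo_tool, never from a script. Its argument "deltas" is a list of rows, each a list of 3 entries, a list of its own where there are three numbers: the shift along the tool's x, y, z in cm, then the turn about the tool's z in rad, then the finger opening in cm, from 0 to 8.54. A call has 1 to 12 rows; each row shifts and turns the pose as measured when the row begins, along the tool's axes as they then stand; what a row does not reach is not made up. A row lasts 1/12 s, in which the tool goes at most 41.7 mm and 7.16 degrees, less where a joint would pass 70% of its speed; a pose out of reach is approached as far as the arm can. A call is refused whole if a number of a shift passes 4.17 or a number of a turn 0.125, either way. A call with a gripper value outside its range is refused whole. The fingers move at their own pace and stop on an object; "force" is the grip in N (left out, the last holds). Time passes only in rows, so rows that do not move let the fingers close. It gives the time, the measured TCP pose, the force and the opening at its end, in the units of the state.
- telemetry.get_obs(): the state, without advancing time (a new reading comes with each control period).
- eyes.camera(name): name is "scene" or "top"; returns (picture, depth): 400x640x3 uint8, blue, green, red; 400x640 float32, m along the optical axis (not along the pixel's ray), 0 where there is no reading.
- eyes.calibration(name): a dict with "fx", "fy", "cx", "cy" (pixels), "rvec" (rotation vector, rad) and "tvec" (3), from world to camera coordinates, as OpenCV has them. Camera axes: x right, y down, z forward; pixel columns grow to the right and rows downward; lengths in m; the calibration is good to about 2 mm. A picture is of the moment at which its call begins. calibration takes no time and is no camera call.
- order.hand_in(): hands the job in, once; it reports no verdict.
The state is a dict: "clock": time; "joint_pos": joint angles; "joint_velocities": joint speeds; "tau": joint torques, N m; "position": TCP position; "ee_rot": TCP orientation; "ft_force": force on the tool from outside, world axes, zero at the start; "torque": the same for the moment, N m; "grip_width": opening from 0.0 (shut) to 1.0 (fully open).
Only numpy, scipy, OpenCV 4.12 (cv2) and the standard library are available. Lean on these libraries where they do the work, as an engineer would, in place of code of your own. Each camera call takes 0.05 s, during which the arm holds its last target. There are 200 camera calls.

## Working session

There is one attempt and no reset: what is moved stays moved. The work goes in short steps, Python scripts to look and compute and a tool call to move; the robot and the scene stay as the last step left them, time stands still between calls to the robot, and variables do not carry over. Pictures are saved under pics/ and viewed, about 8 in all and at most 12, crops included, and the job is handed in when it is done.

Besides the shell and the picture viewer there is one more tool, called after ">>>" by a JSON object that holds its "name" and its "arguments". servo_tool: Moves the arm, as the interface text tells. Its arguments: {"type":"object","properties":{"deltas":{"type":"array"},"force":{"type":"number"}},"required":["deltas"]}

```bash
ls; mkdir -p pics
cat > h.py <<'E'
import numpy as np, cv2
from workcell import telemetry, eyes, order
def cam(n):
    c=eyes.calibration(n); K=np.array([[c['fx'],0,c['cx']],[0,c['fy'],c['cy']],[0,0,1.]])
    R=cv2.Rodrigues(np.array(c['rvec'],float))[0]; t=np.array(c['tvec'],float).ravel(); return K,R,t
def cloud(n,d):
    K,R,t=cam(n); v,u=np.indices(d.shape)
    P=np.stack([(u-K[0,2])/K[0,0]*d,(v-K[1,2])/K[1,1]*d,d],-1)
    return (P-t)@R
def plane(n,uv,z):
    K,R,t=cam(n); r=np.linalg.inv(K)@np.array([uv[0],uv[1],1.]); w=R.T@r; o=-R.T@t
    return o+w*(z-o[2])/w[2]
def proj(n,p):
    K,R,t=cam(n); q=K@(R@np.array(p)+t); return q[:2]/q[2]
E
python3 - <<'E'
from h import *
for n in('scene','top'):
    p,d=eyes.camera(n); cv2.imwrite(f'pics/{n}0.png',p); np.save(f'{n}0.npy',d)
    K,R,t=cam(n); print(n,K[0,0],-R.T@t,R[2])
print(telemetry.get_obs())
E
```

```text
pics
scene 489.31916561408053 [ 1.39810485 -0.13756606  1.10518362] [-0.62690119  0.10762778 -0.7716289 ]
top 402.7679426376537 [0.32531778 0.00595433 1.43349968] [ 0.21576579 -0.00365708 -0.9764383 ]
{'clock': 0.1, 'joint_pos': array([-1.33557227,  0.33278483, -0.06469476,  1.46085881,  0.02157753,
        1.34991891, -0.08854586]), 'joint_velocities': array([ 0.00066809,  0.0009582 , -0.00078979, -0.00193148, -0.00060715,
       -0.00166361, -0.00094386]), 'tau': array([ 3.30046250e-04, -6.26747632e+01,  4.84767335e-02, -3.92427027e+01,
        1.62353728e-02,  6.96607138e-03, -3.68050576e-05]), 'position': array([0.15926152, 0.60396239, 0.1923097 ]), 'ee_rot': array([ 7.92152735e-01,  6.10322568e-01, -4.93087314e-04,  4.04536906e-04]), 'ft_force': array([-0.86897054,  0.5226083 ,  0.74464917]), 'torque': array([-0.02622769,  0.01899359,  0.03425948]), 'grip_width': 0.9999076601369707}
```

View pics/scene0.png

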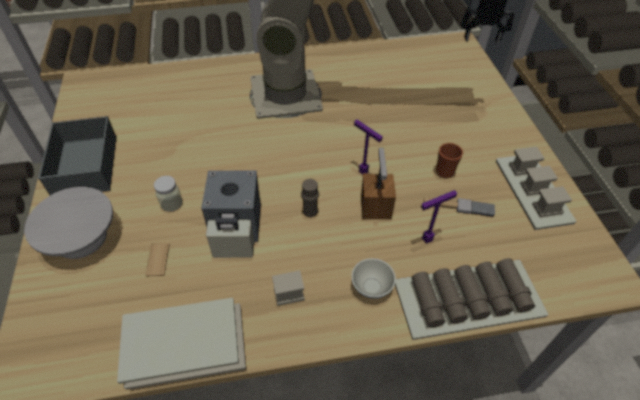

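View pics/top0.png

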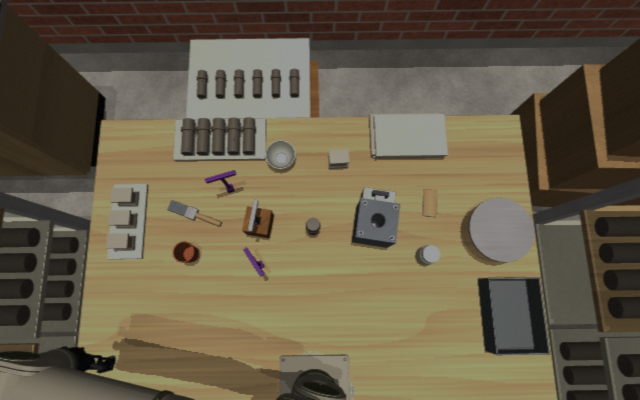

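The key stands in the wooden block (scene ~(380,175), top ~(255,218)). The mould block is at top ~(377,220), with its shaft mouth near (378,220). The two purple keys are decoys. Next I'll measure the key, stand and block.

Run:
```python
from h import *
for n in('top','scene'):
    d=np.load(n+'0.npy'); P=cloud(n,d); x,y,z=P[...,0],P[...,1],P[...,2]
    v=d>0
    print(n,'z hist table',np.median(z[v&(abs(z)<.02)]))
    c=plane(n,(255,218) if n=='top' else (380,170),.15); 
    m=v&(np.hypot(x-c[0],y-c[1])<.12)&(z>.155)&(z<.24)
    q=P[m]; print('key pts',len(q), q.mean(0), 'z pct',np.percentile(q[:,2],[5,50,95]))
    if len(q):
        r=cv2.minAreaRect((q[:,:2]*1000).astype(np.float32)); print(r)
    m=v&(np.hypot(x-c[0],y-c[1])<.1)&(abs(z-.1)<.008)
    print('stand',m.sum(),cv2.minAreaRect((P[m][:,:2]*1000).astype(np.float32)))
    c=plane(n,(378,220) if n=='top' else (231,188),.15)
    m=v&(np.hypot(x-c[0],y-c[1])<.12)&(abs(z-.15)<.006)
    print('block',m.sum(),cv2.minAreaRect((P[m][:,:2]*1000).astype(np.float32)),P[m].mean(0))
p=cv2.imread('pics/top0.png');s=cv2.imread('pics/scene0.png')
a=cv2.resize(p[180:260,220:300],None,fx=5,fy=5,interpolation=3)
b=cv2.resize(p[180:260,335:415],None,fx=5,fy=5,interpolation=3)
cv2.imwrite('pics/c1.png',np.hstack([a,b]))
```

```text
top z hist table 0.000606655081333193
key pts 201 [0.53878841 0.1889525  0.18999175] z pct [0.17674854 0.19286379 0.19775585]
((523.454833984375, 193.98756408691406), (23.682117462158203, 170.25648498535156), 82.65052032470703)
stand 478 ((559.3887329101562, 186.8013153076172), (85.68097686767578, 85.45751190185547), 79.75898742675781)
block 1438 ((561.51220703125, -215.2272491455078), (130.54957580566406, 164.35076904296875), 80.17212677001953) [ 0.5455153  -0.21240083  0.15041708]
scene z hist table 0.0005257825455612754
key pts 302 [0.52922572 0.18856559 0.18582464] z pct [0.16566179 0.19127379 0.19624051]
((523.1204833984375, 193.56768798828125), (35.01771545410156, 180.2384033203125), 86.19896697998047)
stand 704 ((560.1466674804688, 185.5965576171875), (85.74230194091797, 92.91973114013672), 79.11931610107422)
block 1836 ((561.8892822265625, -215.77264404296875), (131.0345916748047, 170.919189453125), 80.3542251586914) [ 0.54986073 -0.21361262  0.15002478]
```

View pics/c1.png

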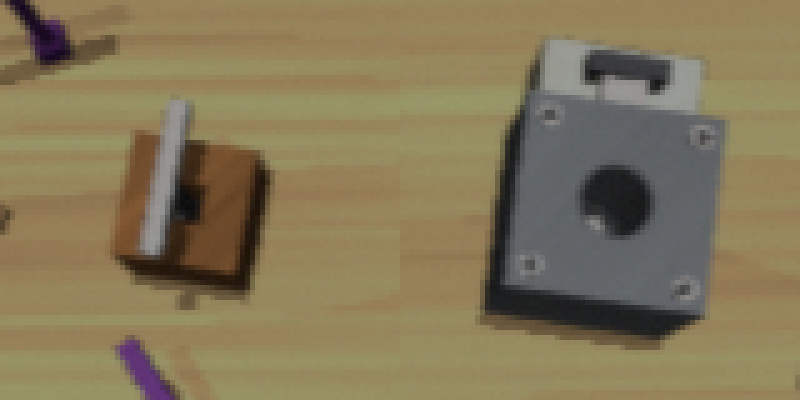

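Run:
```python
from h import *
def rect(q):
    r=cv2.minAreaRect((q[:,:2]*1000).astype(np.float32)); return r
for n in('top','scene'):
    d=np.load(n+'0.npy'); P=cloud(n,d); x,y,z=P[...,0],P[...,1],P[...,2]; v=d>0
    m=v&(np.hypot(x-.559,y-.187)<.07)&(z>.183)&(z<.205)
    q=P[m]; r=rect(q); print(n,len(q),r,np.median(q[:,2]),q.mean(0))
    e=np.linalg.svd(q[:,:2]-q[:,:2].mean(0))[2][0]; print('pca ang',np.degrees(np.arctan2(e[1],e[0])))
    a=np.radians(-10); X=np.array([np.cos(a),np.sin(a)])
    m=v&(np.hypot(x-.545,y+.213)<.1)&(abs(z-.15)<.005)
    for _ in range(2):
        q=P[m]; c0=np.array([.545,-.213]); u=(q[:,:2]-c0)@X; q=q[u<.062]; print('block',rect(q))
        break
p=cv2.imread('pics/top0.png'); g=cv2.cvtColor(p,6)
# shaft: dark blob on top
w=np.zeros_like(g); w[205:238,362:394]=1
m=((g<62)&(w>0)).astype(np.uint8)
c=max(cv2.findContours(m,0,1)[0],key=cv2.contourArea); h=cv2.convexHull(c); e=cv2.fitEllipse(h); print(e,cv2.contourArea(h),g[215:228,375:390:3])
print('shaft',plane('top',e[0],.15), 'diam',np.linalg.norm(plane('top',(e[0][0]+e[1][0]/2,e[0][1]),.15)-plane('top',(e[0][0]-e[1][0]/2,e[0][1]),.15)))
# bar quad in top image
w=np.zeros_like(g); w[196:236,240:262]=1
m=((g>105)&(p.max(2).astype(int)-p.min(2)<40)&(w>0)).astype(np.uint8)
c=max(cv2.findContours(m,0,1)[0],key=cv2.contourArea); r=cv2.minAreaRect(c); print(r)
B=cv2.boxPoints(r); W=np.array([plane('top',b,.194) for b in B]); print(W.round(4),W.mean(0))
l=[W[1]-W[0],W[2]-W[1]]
for k in l: print(np.linalg.norm(k),np.degrees(np.arctan2(k[1],k[0])))
```

```text
top 157 ((558.656005859375, 186.17471313476562), (14.792851448059082, 98.88005828857422), 79.1864013671875) 0.19392425452493806 [0.55751942 0.18609284 0.19341105]
pca ang 169.78841475946157
block ((543.6090087890625, -212.12429809570312), (130.5460662841797, 127.07086181640625), 80.16468811035156)
scene 181 ((561.6102294921875, 185.27597045898438), (14.690359115600586, 102.10271453857422), 79.85572814941406) 0.19351932344260314 [0.56528979 0.18402952 0.1931319 ]
pca ang -9.884422333463991
block ((541.9489135742188, -212.5784912109375), (131.4398651123047, 129.84188842773438), 79.96639251708984)
((377.93927001953125, 219.61546325683594), (12.80091667175293, 14.179258346557617), 125.56375885009766) 131.5 [[ 31  33  35  90  99]
 [ 30  31  29  72 100]
 [ 33  30  30  59 100]
 [ 31  32  28  46  99]
 [ 32  29  28  37  96]
 [ 31  29  25  38  98]
 [ 40  30  28  38 100]
 [ 47  30  27  44  98]
 [ 68  30  29  55  99]
 [ 85  36  27  74  99]
 [108  38  27  89 100]
 [ 98  43  49  97 102]
 [ 95  73  89 101 102]]
shaft [ 0.5459037  -0.21440929  0.15      ] diam 0.04137367075936868
((252.61537170410156, 214.923095703125), (5.4912519454956055, 30.986351013183594), 11.309932708740234)
[[0.5128 0.2015 0.194 ]
 [0.6093 0.1842 0.194 ]
 [0.6056 0.1672 0.194 ]
 [0.5092 0.1847 0.194 ]] [0.55924224 0.18438908 0.194     ]
0.09799378812491447 -10.137956796832036
0.017438657029538767 -102.33997553568372
```

Key bar centre is at (0.559, 0.185), axis about -10°. The block/shaft axis is at about (0.5455, -0.213), block at -10°. I'll move above the key.

>>> {"name": "servo_tool", "arguments": {"deltas": [[[0,0,-3],0,5],[[-2,3.3,-1],-0.01,5],[[-2,3.3,-1],-0.01,5],[[-2,3.3,-1],-0.01,5],[[-2,3.3,-1],-0.01,5],[[-2,3.3,-1],-0.01,5],[[-2,3.3,-1],-0.01,5],[[-2,3.3,0],-0.01,5],[[-2,3.3,0],-0.01,5],[[-2,3.3,0],0,5],[[-2,3.3,0],0,5],[[-2,3.3,0],0,5]], "force": 60}}

```text
clock: 1.1
position: [0.4728, 0.3069, 0.2816]
ee_rot: [0.76, 0.65, -0.005, 0.001]
ft_force: [0.0, 0.7, -0.1]
grip_width: 0.584
```

```bash
cat >> h.py <<'E'
from scipy.spatial.transform import Rotation as Ro
import sys
def need(x,y,z,thdeg):
    o=telemetry.get_obs(); R=Ro.from_quat(o['ee_rot']).as_matrix(); p=o['position']
    th=np.degrees(np.arctan2(R[1,0],R[0,0])); d=R.T@(np.array([x,y,z])-p)*100
    print('t%.2f'%o['clock'],'pos',p.round(4),'th %.2f'%th,'zax',R[:,2].round(4),'F',o['ft_force'].round(1),'M',o['torque'].round(2),'g %.3f'%o['grip_width'],'j7 %.2f'%o['joint_pos'][6])
    print('delta cm',d.round(2),'turn %.3f'%np.radians((th-thdeg+180)%360-180))
if __name__=='__main__': need(*map(float,sys.argv[1:]))
E
python3 h.py .559 .185 .25 80
```

```text
t1.10 pos [0.4728 0.3069 0.2816] th 81.14 zax [-0.0064 -0.0076 -1.    ] F [ 0.   0.7 -0.1] M [ 0.01 -0.04  0.04] g 0.584 j7 0.79
delta cm [-10.69  10.41   3.2 ] turn 0.020
```

>>> {"name": "servo_tool", "arguments": {"deltas": [[[-2,2,0],0,5],[[-2,2,0],0.01,5],[[-2,2,0.5],0.01,5],[[-2,2,0.5],0,5],[[-2,2,0.5],0,5],[[-0.7,0.4,0.5],0,5],[[0,0,0],0,5],[[0,0,0],0,5]]}}

```text
clock: 1.77
position: [0.5655, 0.1666, 0.2585]
ee_rot: [0.771, 0.637, -0.008, 0.002]
ft_force: [-0.2, -0.2, 0.8]
grip_width: 0.585
```

```bash
python3 h.py .559 .185 .22 80
```

```text
t1.77 pos [0.5655 0.1666 0.2585] th 79.09 zax [-0.0086 -0.0136 -0.9999] F [-0.2 -0.2  0.8] M [ 0.03 -0.05  0.03] g 0.585 j7 1.07
delta cm [ 1.74 -0.96  3.83] turn -0.016
```

>>> {"name": "servo_tool", "arguments": {"deltas": [[[0.9,-0.5,0.5],-0.008,5],[[0.9,-0.5,1],-0.008,5],[[0,0,1],0,5],[[0,0,1],0,5],[[0,0,0],0,5],[[0,0,0],0,5]]}}

```text
clock: 2.27
position: [0.554, 0.1956, 0.219]
ee_rot: [0.762, 0.648, -0.008, 0.001]
ft_force: [0.3, -0.4, -0.7]
grip_width: 0.585
```

```bash
python3 h.py .559 .185 .168 80
python3 - <<'E'
from h import *
p,d=eyes.camera('scene'); cv2.imwrite('pics/a.png',cv2.resize(p[100:240,300:460],None,fx=5,fy=4.3,interpolation=3)[:600])
E
```

```text
t2.27 pos [0.554  0.1956 0.219 ] th 80.74 zax [-0.0108 -0.0116 -0.9999] F [ 0.3 -0.4 -0.7] M [ 0.05 -0.03 -0.01] g 0.585 j7 1.05
delta cm [-0.9   0.71  5.11] turn 0.013
```

View pics/a.png

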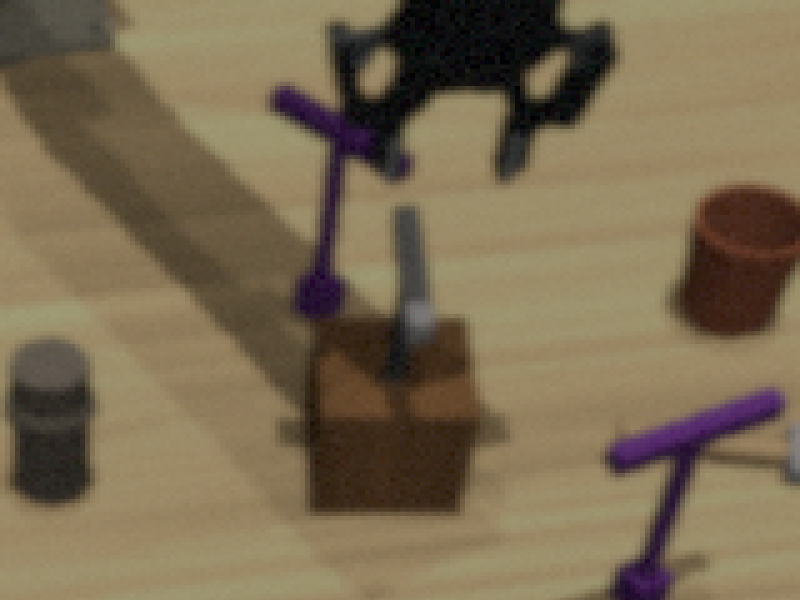

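The gripper is above the key, straddling the bar (crop ~(410,260)), and the purple bars are clear of it. I'll centre and descend.

>>> {"name": "servo_tool", "arguments": {"deltas": [[[-0.3,0.25,0.5],0.004,5],[[-0.3,0.25,1],0.004,5],[[0,0,1],0,5],[[0,0,1],0,5],[[0,0,0.5],0,5],[[0,0,0],0,5],[[0,0,0],0,5]]}}

```text
clock: 2.9
position: [0.5584, 0.1859, 0.1747]
ee_rot: [0.766, 0.643, -0.008, 0.001]
ft_force: [0.4, 1.3, 0.0]
grip_width: 0.585
```

```bash
python3 h.py .559 .185 .167 80
```

```text
t2.90 pos [0.5584 0.1859 0.1747] th 80.07 zax [-0.0107 -0.0122 -0.9999] F [0.4 1.3 0. ] M [ 0.02  0.01 -0.02] g 0.585 j7 1.06
delta cm [-0.07  0.08  0.77] turn 0.001
```

>>> {"name": "servo_tool", "arguments": {"deltas": [[[-0.05,0.05,0.6],0,5],[[0,0,0.2],0,5],[[0,0,0],0,5],[[0,0,0],0,3],[[0,0,0],0,0],[[0,0,0],0,0],[[0,0,0],0,0],[[0,0,0],0,0],[[0,0,0],0,0],[[0,0,0],0,0]], "force": 80}}

```text
clock: 3.73
position: [0.5596, 0.1859, 0.1675]
ee_rot: [0.765, 0.643, -0.007, 0.001]
ft_force: [0.5, -0.3, -0.7]
grip_width: -0.001
```

```bash
python3 h.py .559 .185 .35 80
```

```text
t3.73 pos [0.5596 0.1859 0.1675] th 80.10 zax [-0.0083 -0.0108 -0.9999] F [ 0.5 -0.3 -0.7] M [-0.01  0.01 -0.04] g -0.001 j7 1.06
delta cm [ -0.32  -0.16 -18.25] turn 0.002
```

Run:
```python
from h import *
p,d=eyes.camera('scene'); t,e=eyes.camera('top')
a=cv2.resize(p[110:230,320:440],(400,400),interpolation=3); b=cv2.resize(t[180:260,220:300],(400,400),interpolation=3)
cv2.imwrite('pics/b.png',np.hstack([a,b]))
```

```text
(no output)
```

View pics/b.png

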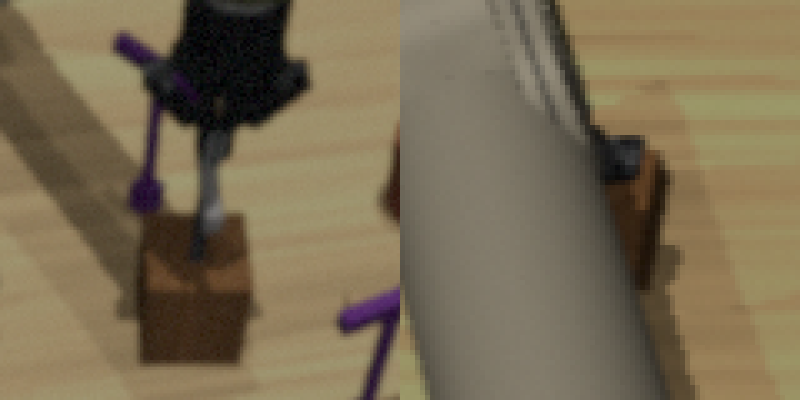

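Run:
```python
from h import *
o=telemetry.get_obs()
for n in('scene','top'):
    print(n,'tcp',proj(n,o['position']),'key',proj(n,[.559,.185,.185]),proj(n,[.608,.176,.185]),proj(n,[.51,.194,.185]))
p,d=eyes.camera('scene'); P=cloud('scene',d)
for v in range(140,178,3):
    print(v,[tuple(P[v,u].round(3)) for u in (378,381,384,387)])
print(o['tau'].round(2), o['grip_width'])
```

```text
scene tcp [381.05726983 167.64633536] key [381.36108214 162.89396285] [382.92799108 177.13189354] [379.8704129  149.34879458]
top tcp [253.3382198 216.2292456] key [252.84682237 215.39996376] [255.93870776 200.18512878] [249.70281542 230.8712833 ]
140 [(np.float64(0.549), np.float64(0.171), np.float64(0.259)), (np.float64(0.573), np.float64(0.17), np.float64(0.282)), (np.float64(0.574), np.float64(0.177), np.float64(0.282)), (np.float64(0.552), np.float64(0.194), np.float64(0.258))]
143 [(np.float64(0.561), np.float64(0.168), np.float64(0.261)), (np.float64(0.574), np.float64(0.171), np.float64(0.272)), (np.float64(0.576), np.float64(0.177), np.float64(0.274)), (np.float64(0.566), np.float64(0.189), np.float64(0.262))]
146 [(np.float64(0.566), np.float64(0.167), np.float64(0.256)), (np.float64(0.572), np.float64(0.173), np.float64(0.26)), (np.float64(0.571), np.float64(0.181), np.float64(0.259)), (np.float64(0.572), np.float64(0.188), np.float64(0.258))]
149 [(np.float64(0.515), np.float64(0.187), np.float64(0.192)), (np.float64(0.569), np.float64(0.175), np.float64(0.247)), (np.floa
[... 1675 characters left out ...]
(np.float64(0.594), np.float64(0.181), np.float64(0.195)), (np.float64(0.424), np.float64(0.259), np.float64(0.001))]
173 [(np.float64(0.562), np.float64(0.179), np.float64(0.151)), (np.float64(0.604), np.float64(0.171), np.float64(0.197)), (np.float64(0.603), np.float64(0.179), np.float64(0.195)), (np.float64(0.525), np.float64(0.219), np.float64(0.104))]
176 [(np.float64(0.562), np.float64(0.18), np.float64(0.139)), (np.float64(0.608), np.float64(0.17), np.float64(0.191)), (np.float64(0.607), np.float64(0.179), np.float64(0.188)), (np.float64(0.532), np.float64(0.218), np.float64(0.098))]
[-1.000e-02 -5.524e+01  4.150e+00 -3.823e+01  5.000e-02  6.000e-02
 -0.000e+00] 0.00024578212915863637
```

The fingers closed on nothing. The depth image shows their tips at z≈0.205, just above the bar, though the TCP reads 0.1675. I'll lift, open, and measure the TCP offset.

>>> {"name": "servo_tool", "arguments": {"deltas": [[[0,0,-1.5],0,5],[[0,0,-1.5],0,5],[[0,0,-1],0,5],[[0,0,0],0,5],[[0,0,0],0,5],[[0,0,0],0,5]]}}

```text
clock: 4.38
position: [0.5594, 0.1861, 0.2077]
ee_rot: [0.765, 0.643, -0.008, 0.001]
ft_force: [0.6, 0.3, -1.1]
grip_width: 0.585
```

Run:
```python
from h import *
o=telemetry.get_obs(); p,d=eyes.camera('scene'); P=cloud('scene',d); T=o['position']; print(T,o['joint_pos'].round(4),o['ee_rot'])
R=Ro.from_quat(o['ee_rot']).as_matrix(); Q=(P-T)@R*1000
g=p.max(2)
m=(d>0)&(P[...,2]>.198)&(np.hypot(P[...,0]-T[0],P[...,1]-T[1])<.09)
q=Q[m]; print('max tool z',np.sort(q[:,2])[-12:].round())
for lo,hi in((-70,0),(0,70)):
    s=q[(q[:,0]>lo)&(q[:,0]<=hi)]; s=s[np.argsort(-s[:,2])][:15]; print(s.round().tolist())
print(proj('scene',T))
a=cv2.resize(p[100:220,310:430],(600,600),interpolation=3)
u=(proj('scene',T)-[310,100])*5; cv2.circle(a,tuple(int(i) for i in u),4,(0,0,255),-1); cv2.imwrite('pics/d.png',a)
```

```text
[0.5593815  0.1861005  0.20772542] [-0.6652  0.258   0.3181  1.5414 -0.0739  1.3687  1.057 ] [ 0.76545158  0.64344763 -0.00757756  0.00126808]
max tool z [-47. -46. -45. -45. -43. -43. -43. -42. -42.   8.   9.   9.]
[[-1.0, 27.0, 9.0], [-32.0, 1.0, -42.0], [-30.0, 8.0, -43.0], [-25.0, 10.0, -45.0], [-25.0, 8.0, -46.0], [-28.0, 12.0, -47.0], [-33.0, 4.0, -49.0], [-31.0, 11.0, -49.0], [-29.0, 12.0, -51.0], [-26.0, 10.0, -51.0], [-38.0, 7.0, -52.0], [-36.0, 8.0, -53.0], [-33.0, 4.0, -53.0], [-38.0, 4.0, -53.0], [-31.0, 11.0, -53.0]]
[[3.0, 17.0, 9.0], [2.0, 0.0, 8.0], [25.0, 3.0, -42.0], [25.0, 7.0, -43.0], [30.0, 7.0, -43.0], [27.0, 9.0, -45.0], [24.0, 5.0, -47.0], [29.0, 8.0, -47.0], [34.0, 6.0, -48.0], [25.0, -1.0, -48.0], [36.0, 7.0, -49.0], [31.0, 11.0, -49.0], [31.0, 8.0, -50.0], [25.0, -2.0, -50.0], [24.0, 5.0, -51.0]]
[382.73717311 156.78549983]
```

View pics/d.png

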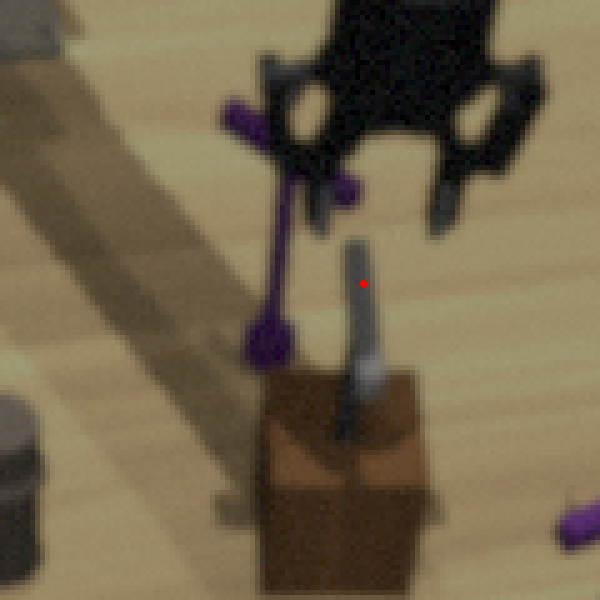

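The tips sit about 37 mm above the reported TCP, centred laterally on the bar, so the pose reading has a z offset. I need to descend to a reading of about 0.130.

>>> {"name": "servo_tool", "arguments": {"deltas": [[[0,0,1],0,5],[[0,0,1.5],0,5],[[0,0,1.5],0,5],[[0,0,1.5],0,5],[[0,0,1.2],0,5],[[0,0,0.5],0,5],[[0,0,0],0,5],[[0,0,0],0,5]]}}

```text
clock: 5.1
position: [0.5551, 0.1837, 0.124]
ee_rot: [0.765, 0.643, -0.012, 0.0]
ft_force: [-0.1, 0.4, 0.7]
grip_width: 0.589
```

```bash
python3 h.py .559 .185 .13 80
```

```text
t5.10 pos [0.5551 0.1837 0.124 ] th 80.10 zax [-0.0172 -0.0154 -0.9997] F [-0.1  0.4  0.7] M [ 0.04 -0.03  0.01] g 0.589 j7 1.07
delta cm [ 0.18  0.35 -0.61] turn 0.002
```

>>> {"name": "servo_tool", "arguments": {"deltas": [[[0.1,0.3,-0.5],0,5],[[0,0,0],0,5],[[0,0,0],0,3],[[0,0,0],0,0.5],[[0,0,0],0,0.5],[[0,0,0],0,0.5],[[0,0,0],0,0.5],[[0,0,0],0,0.5]], "force": 80}}

```text
clock: 5.77
position: [0.5602, 0.1851, 0.1321]
ee_rot: [0.765, 0.643, -0.009, 0.001]
ft_force: [0.2, 1.0, 0.9]
grip_width: 0.144
```

```bash
python3 h.py .559 .185 .35 80
```

```text
t5.77 pos [0.5602 0.1851 0.1321] th 80.10 zax [-0.0133 -0.0132 -0.9998] F [0.2 1.  0.9] M [ 0.09 -0.1  -0.02] g 0.144 j7 1.07
delta cm [ -0.37  -0.35 -21.78] turn 0.002
```

>>> {"name": "servo_tool", "arguments": {"deltas": [[[-0.01,-0.01,-0.6],0,0.5],[[-0.02,-0.02,-1.2],0,0.5],[[-0.02,-0.02,-1.5],0,0.5],[[-0.02,-0.02,-1.5],0,0.5],[[-0.02,-0.02,-1.5],0,0.5],[[-0.02,-0.02,-1.5],0,0.5],[[-0.02,-0.02,-1.5],0,0.5],[[-0.02,-0.02,-1.5],0,0.5],[[-0.02,-0.02,-1.5],0,0.5],[[-0.02,-0.02,-1.5],0,0.5],[[-0.02,-0.02,-1.5],0,0.5],[[0,0,-0.8],0,0.5]]}}

```text
clock: 6.77
position: [0.5574, 0.184, 0.3039]
ee_rot: [0.766, 0.643, -0.012, 0.001]
ft_force: [-0.3, 0.5, -3.8]
grip_width: 0.145
```

>>> {"name": "servo_tool", "arguments": {"deltas": [[[0,0,-1.2],0,0.5],[[0,0,-1.2],0,0.5],[[0,0,-0.8],0,0.5],[[0,0,0],0,0.5],[[0,0,0],0,0.5],[[0,0,0],0,0.5]]}}

```text
clock: 7.27
position: [0.5574, 0.1835, 0.34]
ee_rot: [0.766, 0.643, -0.012, 0.001]
ft_force: [0.5, 0.8, -4.9]
grip_width: 0.143
```

```bash
python3 h.py .545 -.213 .32 80
```

```text
t7.27 pos [0.5574 0.1835 0.34  ] th 79.99 zax [-0.0169 -0.0171 -0.9997] F [ 0.5  0.8 -4.9] M [ 0.02 -0.05  0.  ] g 0.143 j7 1.05
delta cm [-39.22   5.71   2.7 ] turn -0.000
```

>>> {"name": "servo_tool", "arguments": {"deltas": [[[-1.5,0.2,0],0,0.5],[[-3,0.4,0],0,0.5],[[-3,0.4,0],0,0.5],[[-3,0.4,0],0,0.5],[[-3,0.4,0],0,0.5],[[-3,0.4,0],0,0.5],[[-3,0.4,0],0,0.5],[[-3,0.4,0],0,0.5],[[-3,0.4,0],0,0.5],[[-3,0.4,0],0,0.5],[[-3,0.4,0],0,0.5],[[-2,0.4,0],0,0.5]]}}

```text
clock: 8.27
position: [0.5386, -0.1664, 0.3354]
ee_rot: [0.763, 0.647, -0.018, -0.004]
ft_force: [-0.8, -0.3, -4.9]
grip_width: 0.144
```

```bash
python3 h.py .545 -.213 .34 70
```

```text
t8.27 pos [ 0.5386 -0.1664  0.3354] th 80.62 zax [-0.0329 -0.0177 -0.9993] F [-0.8 -0.3 -4.9] M [-0.05 -0.13  0.02] g 0.144 j7 1.70
delta cm [-4.5   1.38 -0.4 ] turn 0.185
```

>>> {"name": "servo_tool", "arguments": {"deltas": [[[-1.3,0.4,0],0.05,0.5],[[-1.3,0.4,0],0.05,0.5],[[-0.8,0.4,0],0.05,0.5],[[0,0,0],0.03,0.5],[[0,0,0],0,0.5],[[0,0,0],0,0.5],[[0,0,0],0,0.5]]}}

```text
clock: 8.85
position: [0.5412, -0.2097, 0.3326]
ee_rot: [0.826, 0.563, -0.021, -0.004]
ft_force: [-0.1, -0.5, -4.3]
grip_width: 0.148
```

```bash
python3 h.py .545 -.213 .34 70
cat > foot.py <<'E'
from h import *
o=telemetry.get_obs(); T=o['position']; R=Ro.from_quat(o['ee_rot']).as_matrix()
G=T+R@[0,0,-.019]+[0,0,.037]
ims=[]
for n in('scene','top'):
    p,d=eyes.camera(n); P=cloud(n,d); np.savez(f'{n}f.npz',p=p,d=d)
    m=(d>0)&(np.hypot(P[...,0]-G[0],P[...,1]-G[1])<.04)&(P[...,2]<G[2]-.025)&(P[...,2]>.16)
    q=P[m]; print(n,m.sum())
    if n=='scene' and len(q):
        for lo in np.arange(.16,G[2],.015):
            s=q[(q[:,2]>=lo)&(q[:,2]<lo+.015)]
            if len(s): print(lo.round(3),len(s),np.median(s,0).round(4),np.ptp(s[:,1]).round(3))
    u=proj(n,G-[0,0,.1]).astype(int); u[0]=np.clip(u[0],60,580);u[1]=np.clip(u[1],60,340)
    ims.append(cv2.resize(p[u[1]-60:u[1]+60,u[0]-60:u[0]+60],(400,400),interpolation=3)); print('crop org',u-60,'G',G,proj(n,G))
cv2.imwrite('pics/'+sys.argv[1],np.hstack(ims))
E
python3 foot.py f1.png
```

```text
t8.85 pos [ 0.5412 -0.2097  0.3326] th 68.56 zax [-0.0384 -0.0176 -0.9991] F [-0.1 -0.5 -4.3] M [ 0.01 -0.11 -0.01] g 0.148 j7 1.58
delta cm [-0.19  0.46 -0.75] turn -0.025
scene 347
0.205 17 [ 0.5466 -0.2113  0.2175] 0.026
0.22 48 [ 0.547  -0.2101  0.2272] 0.029
0.235 87 [ 0.5449 -0.209   0.2456] 0.029
0.25 24 [ 0.5436 -0.21    0.257 ] 0.017
0.265 22 [ 0.544  -0.2097  0.2719] 0.012
0.28 26 [ 0.5438 -0.2095  0.2866] 0.012
0.295 25 [ 0.5448 -0.2091  0.3024] 0.012
0.31 25 [ 0.5452 -0.2095  0.3169] 0.012
0.325 30 [ 0.5455 -0.2092  0.3328] 0.013
0.34 29 [ 0.5456 -0.2095  0.3485] 0.012
0.355 14 [ 0.547  -0.2072  0.3594] 0.009
crop org [162  88] G [ 0.54188757 -0.20936892  0.38857692] [215.88527809 116.08876612]
top 0
crop org [324 152] G [ 0.54188757 -0.20936892  0.38857692] [390.77652699 205.66776628]
```

View pics/f1.png

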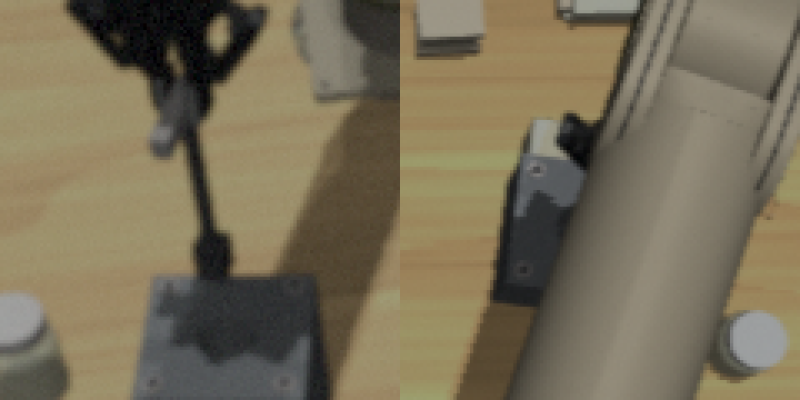

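The key hangs nearly vertical, held at the middle of the bar. Its head (scene ~(225,165)) is just above and slightly robot-side of the mouth. I'll measure the mouth with the same camera.

Run:
```python
from h import *
p=cv2.imread('pics/scene0.png'); g=cv2.cvtColor(p,6)
print(g[178:200:2,216:248:2])
for th in (45,55,65):
    w=np.zeros_like(g); w[179:199,217:246]=1
    m=((g<th)&(w>0)).astype(np.uint8); c=max(cv2.findContours(m,0,1)[0],key=cv2.contourArea); h=cv2.convexHull(c); e=cv2.fitEllipse(h)
    print(th,e,plane('scene',e[0],.15)); b=cv2.boundingRect(h); print(b, plane('scene',(b[0]-.5,e[0][1]),.15),plane('scene',(b[0]+b[2]-.5,e[0][1]),.15), plane('scene',(e[0][0],b[1]-.5),.15),plane('scene',(e[0][0],b[1]+b[3]-.5),.15))
```

```text
[[ 96  96  98  94  95  96  97  95  97  95  95  97  97  96  95  97]
 [ 98 100  97  92  96  92  93  93  96  93  94  97  96  96  95  94]
 [ 99  98  96  98  93  83  80  75  79  83  92  95  98  95  94  95]
 [ 98  97  95  85  71  54  47  45  50  54  69  84  91  96  95  98]
 [ 99  97  89  62  46  40  43  50  53  43  46  72  92  89  97  96]
 [100  96  79  44  37  43  45  50  49  48  42  65  93  96  98  96]
 [ 97  96  76  43  36  39  43  46  50  46  48  75  94  95  95  98]
 [ 92  94  79  46  43  47  46  49  41  48  65  88  98  96  97  92]
 [ 93  98  91  79  60  50  46  53  59  69  89  94  96  97  94  98]
 [ 96  96  95  94  89  84  79  82  87  95  96  96  94  95  97  96]
 [ 96  94  94  95  92  95  93  94  93  95  95  98  94  96  98  96]]
45 ((227.4052734375, 188.9208984375), (8.144189834594727, 11.571287155151367), 77.53974151611328) [ 0.5474628  -0.21737953  0.15      ]
(222, 185, 9, 9) [ 0.54479647 -0.2323822   0.15      ] [ 0.54886003 -0.20951775  0.15      ] [ 0.53222929 -0.21644001  0.15      ] [ 0.56299951 -0.21833774  0.15      ]
55 ((229.133544921875, 188.76516723632812), (10.775259971618652, 16.310407638549805), 78.84419250488281) [ 0.54771063 -0.21295499  0.15      ]
(222, 184, 16, 11) [ 0.54426304 -0.23235336  0.15      ] [ 0.55148876 -0.19169674  0.15      ] [ 0.529539   -0.21179375  0.15      ] [ 0.56713292 -0.21419615  0.15      ]
65 ((228.97698974609375, 188.82379150390625), (12.32380485534668, 16.86456298828125), 77.33287048339844) [ 0.54784041 -0.21336558  0.15      ]
(221, 183, 17, 13) [ 0.54401226 -0.23490533  0.15      ] [ 0.55168885 -0.19171169  0.15      ] [ 0.52597867 -0.21197294  0.15      ] [ 0.57041105 -0.21480337  0.15      ]
```

>>> {"name": "servo_tool", "arguments": {"deltas": [[[0.05,0.4,0],0,0.5],[[0.05,0.3,0],0,0.5],[[0.0,0.1,0.3],0,0.5],[[0.03,0.03,1],0,0.5],[[0.03,0.03,1],0,0.5],[[0.03,0.03,1],0,0.5],[[0.03,0.03,1],0,0.5],[[0.02,0.02,0.6],0,0.5],[[0,0,0],0,0.5],[[0,0,0],0,0.5]]}}

```text
clock: 9.78
position: [0.5494, -0.2098, 0.2761]
ee_rot: [0.825, 0.565, -0.021, -0.005]
ft_force: [-0.5, -0.8, -4.3]
grip_width: 0.145
```

```bash
python3 h.py .5506 -.2125 .215 70; python3 foot.py f2.png
```

```text
t9.78 pos [ 0.5494 -0.2098  0.2761] th 68.80 zax [-0.0408 -0.0164 -0.999 ] F [-0.5 -0.8 -4.3] M [ 0.08 -0.1  -0.02] g 0.145 j7 1.59
delta cm [-0.03  0.41  6.1 ] turn -0.021
scene 305
0.16 45 [ 0.5551 -0.2117  0.1688] 0.029
0.175 57 [ 0.5542 -0.2114  0.1837] 0.03
0.19 45 [ 0.5515 -0.2078  0.193 ] 0.026
0.205 24 [ 0.5524 -0.2104  0.2126] 0.012
0.22 20 [ 0.5527 -0.2099  0.2263] 0.012
0.235 24 [ 0.5531 -0.2098  0.2419] 0.012
0.25 23 [ 0.5533 -0.2086  0.2571] 0.012
0.265 26 [ 0.5538 -0.2087  0.2722] 0.013
0.28 26 [ 0.554 -0.209  0.288] 0.012
0.295 15 [ 0.5546 -0.2087  0.3003] 0.01
crop org [166 107] G [ 0.5501283  -0.20945451  0.33203775] [219.8989661  137.40499994]
top 0
crop org [320 153] G [ 0.5501283  -0.20945451  0.33203775] [386.70992406 206.94435769]
```

View pics/f2.png

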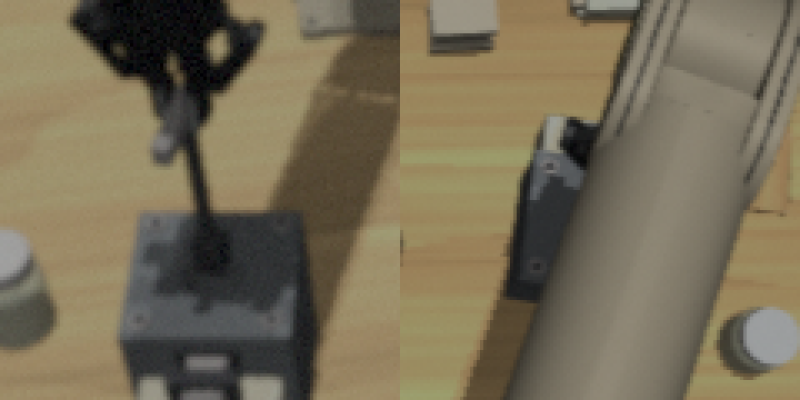

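The head is centred over the mouth, estimated foot (0.5457, -0.2118). I'll nudge it and go down into the shaft.

>>> {"name": "servo_tool", "arguments": {"deltas": [[[-0.1,0.15,0],0,0.5],[[0.03,0.03,0.7],0,0.5],[[0.03,0.03,1],0,0.5],[[0.03,0.03,1],0,0.5],[[0.03,0.03,1],0,0.5],[[0.02,0.02,0.6],0,0.5],[[0,0,0],0,0.5],[[0,0,0],0,0.5]]}}

```text
clock: 10.55
position: [0.5511, -0.2117, 0.2293]
ee_rot: [0.825, 0.565, -0.021, -0.004]
ft_force: [-0.1, 0.4, -3.8]
grip_width: 0.149
```

```bash
python3 h.py .550 -.2115 .175 70
```

```text
t10.55 pos [ 0.5511 -0.2117  0.2293] th 68.78 zax [-0.0389 -0.0169 -0.9991] F [-0.1  0.4 -3.8] M [ 0.03 -0.09 -0.02] g 0.149 j7 1.60
delta cm [0.14 0.06 5.43] turn -0.021
```

>>> {"name": "servo_tool", "arguments": {"deltas": [[[0.06,0.04,0.7],0,0.5],[[0.06,0.04,1],0,0.5],[[0.06,0.03,1],0,0.5],[[0.03,0.03,1],0,0.5],[[0.02,0.02,0.6],0,0.5],[[0,0,0],0,0.5],[[0,0,0],0,0.5]]}}

```text
clock: 11.13
position: [0.5518, -0.2105, 0.1813]
ee_rot: [0.825, 0.565, -0.021, -0.004]
ft_force: [-0.4, 0.1, -4.4]
grip_width: 0.143
```

```bash
python3 h.py .550 -.2115 .175 70
```

```text
t11.13 pos [ 0.5518 -0.2105  0.1813] th 68.80 zax [-0.0392 -0.0169 -0.9991] F [-0.4  0.1 -4.4] M [ 0.03 -0.11  0.06] g 0.143 j7 1.60
delta cm [-0.13 -0.11  0.64] turn -0.021
```

>>> {"name": "servo_tool", "arguments": {"deltas": [[[0.15,0,0],0,0.5],[[0.15,0,0],0,0.5],[[0.15,0,0],0,0.5],[[0.15,0,0],0,0.5]]}}

```text
clock: 11.47
position: [0.5543, -0.2053, 0.1821]
ee_rot: [0.825, 0.564, -0.021, -0.003]
ft_force: [-1.9, -1.7, -4.8]
grip_width: 0.144
```

```bash
python3 h.py .550 -.2115 .175 70
```

```text
t11.47 pos [ 0.5543 -0.2053  0.1821] th 68.76 zax [-0.0383 -0.0177 -0.9991] F [-1.9 -1.7 -4.8] M [-0.5   0.38 -0.  ] g 0.144 j7 1.59
delta cm [-0.71 -0.15  0.73] turn -0.022
```

>>> {"name": "servo_tool", "arguments": {"deltas": [[[-0.25,0,0],0,0.5],[[-0.25,0,0],0,0.5],[[-0.25,0,0],0,0.5],[[-0.25,0,0],0,0.5],[[-0.15,0,0],0,0.5],[[-0.15,0,0],0,0.5]]}}

```text
clock: 11.97
position: [0.55, -0.2181, 0.1834]
ee_rot: [0.825, 0.565, -0.02, -0.003]
ft_force: [-0.1, 0.4, -4.2]
grip_width: 0.145
```

```bash
python3 h.py .550 -.2115 .175 70
```

```text
t11.97 pos [ 0.55   -0.2181  0.1834] th 68.81 zax [-0.0364 -0.0176 -0.9992] F [-0.1  0.4 -4.2] M [ 0.05 -0.06 -0.03] g 0.145 j7 1.62
delta cm [ 0.64 -0.21  0.83] turn -0.021
```

>>> {"name": "servo_tool", "arguments": {"deltas": [[[-0.12,0,0],0,0.5],[[-0.12,0,0],0,0.5]]}}

```text
clock: 12.13
position: [0.549, -0.2205, 0.1836]
ee_rot: [0.825, 0.565, -0.02, -0.003]
ft_force: [0.6, 1.5, -4.4]
grip_width: 0.145
```

```bash
python3 h.py .550 -.2115 .175 70
```

```text
t12.13 pos [ 0.549  -0.2205  0.1836] th 68.79 zax [-0.0361 -0.0171 -0.9992] F [ 0.6  1.5 -4.4] M [ 0.72 -0.22 -0.01] g 0.145 j7 1.62
delta cm [ 0.9  -0.21  0.84] turn -0.021
```

>>> {"name": "servo_tool", "arguments": {"deltas": [[[0.4,0,0],0,0.5],[[0.3,0.1,0],0,0.5],[[0.05,0.15,0],0,0.5],[[0,0.15,0],0,0.5],[[0,0.15,0],0,0.5]]}}

```text
clock: 12.55
position: [0.5574, -0.2147, 0.1831]
ee_rot: [0.825, 0.565, -0.02, -0.003]
ft_force: [-1.1, 0.5, -4.0]
grip_width: 0.147
```

```bash
python3 h.py .550 -.2115 .175 70
```

```text
t12.55 pos [ 0.5574 -0.2147  0.1831] th 68.81 zax [-0.0364 -0.017  -0.9992] F [-1.1  0.5 -4. ] M [ 0.07  0.55 -0.03] g 0.147 j7 1.61
delta cm [ 0.05 -0.78  0.84] turn -0.021
```

>>> {"name": "servo_tool", "arguments": {"deltas": [[[0,0.1,0],0,0.5],[[0,0.1,0],0,0.5]]}}

```text
clock: 12.72
position: [0.5586, -0.2155, 0.1827]
ee_rot: [0.825, 0.565, -0.021, -0.004]
ft_force: [-3.3, -0.1, -4.0]
grip_width: 0.143
```

```bash
python3 h.py .550 -.2115 .175 70
```

```text
t12.72 pos [ 0.5586 -0.2155  0.1827] th 68.81 zax [-0.039  -0.0169 -0.9991] F [-3.3 -0.1 -4. ] M [0.11 0.86 0.08] g 0.143 j7 1.62
delta cm [ 0.09 -0.92  0.8 ] turn -0.021
```

>>> {"name": "servo_tool", "arguments": {"deltas": [[[0,-0.3,0],0,0.5],[[0,-0.3,0],0,0.5],[[0,-0.3,0],0,0.5],[[0,-0.2,0],0,0.5],[[0,-0.12,0],0,0.5],[[0,-0.12,0],0,0.5]]}}

```text
clock: 13.22
position: [0.5457, -0.2107, 0.1833]
ee_rot: [0.825, 0.565, -0.02, -0.003]
ft_force: [0.1, 0.2, -4.3]
grip_width: 0.148
```

```bash
python3 h.py .550 -.2115 .175 70
```

```text
t13.22 pos [ 0.5457 -0.2107  0.1833] th 68.78 zax [-0.037  -0.0175 -0.9992] F [ 0.1  0.2 -4.3] M [ 0.08 -0.11  0.04] g 0.148 j7 1.60
delta cm [0.11 0.46 0.81] turn -0.021
```

>>> {"name": "servo_tool", "arguments": {"deltas": [[[0,-0.12,0],0,0.5],[[0,-0.12,0],0,0.5]]}}

```text
clock: 13.38
position: [0.5433, -0.2096, 0.1836]
ee_rot: [0.825, 0.565, -0.02, -0.003]
ft_force: [0.3, -1.2, -5.0]
grip_width: 0.149
```

```bash
python3 h.py .550 -.2115 .175 70
```

```text
t13.38 pos [ 0.5433 -0.2096  0.1836] th 68.78 zax [-0.0363 -0.0173 -0.9992] F [ 0.3 -1.2 -5. ] M [ 0.08 -0.1  -0.  ] g 0.149 j7 1.60
delta cm [0.09 0.72 0.84] turn -0.021
```

>>> {"name": "servo_tool", "arguments": {"deltas": [[[0,-0.1,0],0,0.5]]}}

```text
clock: 13.47
position: [0.5423, -0.2092, 0.1837]
ee_rot: [0.825, 0.565, -0.02, -0.003]
ft_force: [-0.3, 0.2, -4.9]
grip_width: 0.147
```

```bash
python3 h.py .550 -.2115 .175 70
```

```text
t13.47 pos [ 0.5423 -0.2092  0.1837] th 68.79 zax [-0.0361 -0.0174 -0.9992] F [-0.3  0.2 -4.9] M [ 0.07 -0.11  0.02] g 0.147 j7 1.60
delta cm [0.09 0.82 0.84] turn -0.021
```

>>> {"name": "servo_tool", "arguments": {"deltas": [[[0,-0.08,0],0,0.5]]}}

```text
clock: 13.55
position: [0.5415, -0.2089, 0.1838]
ee_rot: [0.825, 0.565, -0.02, -0.003]
ft_force: [-0.2, -0.5, -4.3]
grip_width: 0.144
```

```bash
python3 h.py .550 -.2115 .175 70
```

```text
t13.55 pos [ 0.5415 -0.2089  0.1838] th 68.78 zax [-0.036  -0.0174 -0.9992] F [-0.2 -0.5 -4.3] M [ 0.04 -0.1  -0.01] g 0.144 j7 1.60
delta cm [0.09 0.91 0.85] turn -0.021
```

>>> {"name": "servo_tool", "arguments": {"deltas": [[[0,-0.1,0],0,0.5]]}}

```text
clock: 13.63
position: [0.5406, -0.2085, 0.1838]
ee_rot: [0.825, 0.565, -0.02, -0.003]
ft_force: [0.4, -0.2, -4.5]
grip_width: 0.148
```

```bash
python3 h.py .550 -.2115 .175 70
```

```text
t13.63 pos [ 0.5406 -0.2085  0.1838] th 68.79 zax [-0.0358 -0.0174 -0.9992] F [ 0.4 -0.2 -4.5] M [ 0.02 -0.22 -0.03] g 0.148 j7 1.60
delta cm [0.09 1.01 0.85] turn -0.021
```

>>> {"name": "servo_tool", "arguments": {"deltas": [[[0,-0.1,0],0,0.5]]}}

```text
clock: 13.72
position: [0.5397, -0.2082, 0.1839]
ee_rot: [0.825, 0.565, -0.02, -0.003]
ft_force: [1.2, -1.4, -5.1]
grip_width: 0.145
```

```bash
python3 h.py .550 -.2115 .175 70
```

```text
t13.72 pos [ 0.5397 -0.2082  0.1839] th 68.79 zax [-0.0354 -0.0175 -0.9992] F [ 1.2 -1.4 -5.1] M [-0.12 -0.59 -0.05] g 0.145 j7 1.60
delta cm [0.09 1.1  0.86] turn -0.021
```

Wall contacts on all four sides give the shaft axis at TCP (0.5482, -0.2115), matching vision. I'll centre and go down to just above the stem.

>>> {"name": "servo_tool", "arguments": {"deltas": [[[0,0.35,0],0,0.5],[[0,0.35,0],0,0.5],[[0,0.15,0.3],0,0.5],[[0.03,0.05,0.7],0,0.5],[[0.02,0.02,0.4],0,0.5],[[0,0,0],0,0.5],[[0,0,0],0,0.5]]}}

```text
clock: 14.3
position: [0.5486, -0.2116, 0.1673]
ee_rot: [0.825, 0.565, -0.02, -0.003]
ft_force: [0.5, 0.0, -4.7]
grip_width: 0.147
```

```bash
python3 h.py .5482 -.2115 .16 65
```

```text
t14.30 pos [ 0.5486 -0.2116  0.1673] th 68.79 zax [-0.0368 -0.0176 -0.9992] F [ 0.5  0.  -4.7] M [ 0.06 -0.07  0.02] g 0.147 j7 1.61
delta cm [ 0.01 -0.02  0.73] turn 0.066
```

>>> {"name": "servo_tool", "arguments": {"deltas": [[[0,0,0.2],0,0.5],[[0.01,0,0.2],0,0.5],[[0.01,0,0.2],0,0.5],[[0.01,0,0.2],0,0.5]]}}

```text
clock: 14.63
position: [0.5497, -0.2119, 0.161]
ee_rot: [0.825, 0.565, -0.019, -0.002]
ft_force: [-1.9, 1.5, 15.8]
grip_width: 0.147
```

```bash
python3 h.py .5482 -.2115 .16 65
```

```text
t14.63 pos [ 0.5497 -0.2119  0.161 ] th 68.79 zax [-0.0332 -0.0184 -0.9993] F [-1.9  1.5 15.8] M [ 0.17  0.77 -0.  ] g 0.147 j7 1.61
delta cm [-0.01 -0.15  0.1 ] turn 0.066
```

>>> {"name": "servo_tool", "arguments": {"deltas": [[[0.01,0,0.15],0,0.5],[[0.01,0,0.15],0,0.5]]}}

```text
clock: 14.8
position: [0.5508, -0.2125, 0.1612]
ee_rot: [0.825, 0.565, -0.017, -0.001]
ft_force: [-3.6, 1.1, 7.7]
grip_width: 0.149
```

```bash
python3 h.py .5482 -.2115 .16 65
```

```text
t14.80 pos [ 0.5508 -0.2125  0.1612] th 68.78 zax [-0.0292 -0.0188 -0.9994] F [-3.6  1.1  7.7] M [ 0.41  1.37 -0.02] g 0.149 j7 1.61
delta cm [-0.   -0.28  0.12] turn 0.066
```

>>> {"name": "servo_tool", "arguments": {"deltas": [[[0,-0.25,-0.1],0,0.5],[[0,0,0],0,0.5],[[0,0,0.08],0.06,0.5],[[0,-0.03,0.08],0.06,0.5]]}}

```text
clock: 15.13
position: [0.5486, -0.2117, 0.1617]
ee_rot: [0.858, 0.513, -0.016, 0.001]
ft_force: [0.2, -0.7, 3.6]
grip_width: 0.147
```

```bash
python3 h.py .5482 -.2115 .16 60
```

```text
t15.13 pos [ 0.5486 -0.2117  0.1617] th 61.79 zax [-0.0266 -0.0189 -0.9995] F [ 0.2 -0.7  3.6] M [-0.09  0.06  0.01] g 0.147 j7 1.49
delta cm [ 0.01 -0.04  0.17] turn 0.031
```

>>> {"name": "servo_tool", "arguments": {"deltas": [[[0,-0.03,0.08],0.06,0.5],[[0,-0.03,0.08],0.06,0.5]]}}

```text
clock: 15.3
position: [0.549, -0.212, 0.1616]
ee_rot: [0.889, 0.458, -0.015, 0.003]
ft_force: [-0.7, 0.1, 4.4]
grip_width: 0.146
```

```bash
python3 h.py .5482 -.2115 .16 60
```

```text
t15.30 pos [ 0.549  -0.212   0.1616] th 54.57 zax [-0.0235 -0.0196 -0.9995] F [-0.7  0.1  4.4] M [0.08 0.35 0.07] g 0.146 j7 1.37
delta cm [-0.   -0.09  0.16] turn -0.095
```

```bash
cat > n.py <<'E'
from h import *
o=telemetry.get_obs(); R=Ro.from_quat(o['ee_rot']).as_matrix(); p=o['position']
f=p+R[:,2]*.1145; d=R.T@np.array([.5440-f[0],-.2135-f[1],0])*100
th=np.degrees(np.arctan2(R[1,0],R[0,0]))
print('t%.2f z %.4f th %.1f'%(o['clock'],p[2],th),'corr x,y cm',d[:2].round(2),'F',o['ft_force'].round(1),'M',o['torque'].round(2),'zax',R[:2,2].round(3),'j7 %.2f'%o['joint_pos'][6],'g %.3f'%o['grip_width'])
E
python3 n.py
```

```text
t15.30 z 0.1616 th 54.6 corr x,y cm [-0.07 -0.23] F [-0.7  0.1  4.4] M [0.08 0.35 0.07] zax [-0.024 -0.02 ] j7 1.37 g 0.146
```

>>> {"name": "servo_tool", "arguments": {"deltas": [[[0.0,-0.15,0.06],0.06,0.5],[[0,-0.06,0.08],0.06,0.5]]}}

```text
clock: 15.47
position: [0.5483, -0.2114, 0.1617]
ee_rot: [0.916, 0.401, -0.013, 0.005]
ft_force: [-0.8, -0.6, 2.3]
grip_width: 0.148
```

```bash
python3 n.py
```

```text
t15.47 z 0.1617 th 47.3 corr x,y cm [-0.11 -0.16] F [-0.8 -0.6  2.3] M [-0.03  0.22 -0.01] zax [-0.02  -0.021] j7 1.25 g 0.148
```

>>> {"name": "servo_tool", "arguments": {"deltas": [[[0.0,-0.05,0.08],0.06,0.5],[[0,-0.03,0.08],0.06,0.5]]}}

```text
clock: 15.63
position: [0.5485, -0.2116, 0.1617]
ee_rot: [0.939, 0.343, -0.012, 0.007]
ft_force: [-1.4, -0.1, 3.8]
grip_width: 0.148
```

```bash
python3 n.py
```

```text
t15.63 z 0.1617 th 40.1 corr x,y cm [-0.15 -0.21] F [-1.4 -0.1  3.8] M [-0.02  0.51  0.03] zax [-0.017 -0.022] j7 1.13 g 0.148
```

>>> {"name": "servo_tool", "arguments": {"deltas": [[[-0.12,-0.18,0.05],0.05,0.5],[[-0.04,-0.06,0.08],0.05,0.5]]}}

```text
clock: 15.8
position: [0.5468, -0.2114, 0.1618]
ee_rot: [0.956, 0.293, -0.01, 0.009]
ft_force: [0.6, -0.0, 2.1]
grip_width: 0.143
```

```bash
python3 n.py
```

```text
t15.80 z 0.1618 th 34.0 corr x,y cm [-0.07 -0.1 ] F [ 0.6 -0.   2.1] M [-0.05 -0.   -0.01] zax [-0.014 -0.023] j7 1.03 g 0.143
```

>>> {"name": "servo_tool", "arguments": {"deltas": [[[-0.03,-0.06,0.08],0.05,0.5],[[-0.03,-0.04,0.08],0.05,0.5]]}}

```text
clock: 15.97
position: [0.5467, -0.2115, 0.1617]
ee_rot: [0.97, 0.242, -0.008, 0.01]
ft_force: [-0.5, -0.4, 1.5]
grip_width: 0.152
```

```bash
python3 n.py
```

```text
t15.97 z 0.1617 th 28.0 corr x,y cm [-0.09 -0.13] F [-0.5 -0.4  1.5] M [0.02 0.37 0.02] zax [-0.011 -0.024] j7 0.93 g 0.152
```

>>> {"name": "servo_tool", "arguments": {"deltas": [[[-0.03,-0.05,0.08],0.05,0.5],[[-0.03,-0.04,0.08],0.05,0.5]]}}

```text
clock: 16.13
position: [0.5463, -0.2116, 0.1615]
ee_rot: [0.982, 0.19, -0.007, 0.011]
ft_force: [-0.9, 0.2, 3.3]
grip_width: 0.148
```

```bash
python3 n.py
```

```text
t16.13 z 0.1615 th 22.0 corr x,y cm [-0.09 -0.14] F [-0.9  0.2  3.3] M [ 0.01  0.57 -0.  ] zax [-0.009 -0.024] j7 0.83 g 0.148
```

>>> {"name": "servo_tool", "arguments": {"deltas": [[[-0.08,-0.14,0.06],0.05,0.5],[[-0.04,-0.06,0.08],0.05,0.5]]}}

```text
clock: 16.3
position: [0.5452, -0.2111, 0.1616]
ee_rot: [0.99, 0.138, -0.005, 0.012]
ft_force: [-1.0, -0.1, 2.3]
grip_width: 0.146
```

```bash
python3 n.py
```

```text
t16.30 z 0.1616 th 15.9 corr x,y cm [-0.03 -0.06] F [-1.  -0.1  2.3] M [-0.12  0.37  0.03] zax [-0.006 -0.026] j7 0.72 g 0.146
```

>>> {"name": "servo_tool", "arguments": {"deltas": [[[-0.04,-0.06,0.08],0.05,0.5],[[-0.04,-0.05,0.08],0.05,0.5]]}}

```text
clock: 16.47
position: [0.5443, -0.2102, 0.1602]
ee_rot: [0.996, 0.086, -0.003, 0.012]
ft_force: [0.7, 0.6, -4.9]
grip_width: 0.142
```

```bash
python3 n.py
```

```text
t16.47 z 0.1602 th 9.9 corr x,y cm [0.02 0.04] F [ 0.7  0.6 -4.9] M [ 0.13 -0.13  0.04] zax [-0.005 -0.025] j7 0.62 g 0.142
```

>>> {"name": "servo_tool", "arguments": {"deltas": [[[-0.04,-0.06,0.08],0.05,0.5],[[-0.04,-0.05,0.08],0.05,0.5]]}}

```text
clock: 16.63
position: [0.5438, -0.2089, 0.1585]
ee_rot: [0.999, 0.034, -0.002, 0.013]
ft_force: [0.8, -0.1, -3.4]
grip_width: 0.145
```

```bash
python3 n.py
```

```text
t16.63 z 0.1585 th 3.9 corr x,y cm [0.05 0.17] F [ 0.8 -0.1 -3.4] M [ 0.05 -0.56 -0.02] zax [-0.003 -0.025] j7 0.52 g 0.145
```

>>> {"name": "servo_tool", "arguments": {"deltas": [[[0.04,0.13,0.05],-0.04,0.5],[[0,0,0.1],0,0.5],[[0,0,0.1],0,0.5],[[0,0,0.1],0,0.5]]}}

```text
clock: 16.97
position: [0.5445, -0.2094, 0.1542]
ee_rot: [0.999, 0.053, -0.002, 0.012]
ft_force: [-0.3, 1.0, -5.0]
grip_width: 0.151
```

```bash
python3 n.py
```

```text
t16.97 z 0.1542 th 6.0 corr x,y cm [-0.04  0.12] F [-0.3  1.  -5. ] M [ 0.03 -0.16  0.05] zax [-0.003 -0.025] j7 0.56 g 0.151
```

>>> {"name": "servo_tool", "arguments": {"deltas": [[[0,0,0.1],0,0.5],[[0,0,0.1],0,0.5]]}}

```text
clock: 17.13
position: [0.5445, -0.2094, 0.1519]
ee_rot: [0.999, 0.052, -0.002, 0.012]
ft_force: [-0.4, 0.8, -4.1]
grip_width: 0.144
```

```bash
python3 n.py
```

```text
t17.13 z 0.1519 th 6.0 corr x,y cm [-0.03  0.12] F [-0.4  0.8 -4.1] M [-0.01 -0.14 -0.  ] zax [-0.003 -0.025] j7 0.56 g 0.144
```

>>> {"name": "servo_tool", "arguments": {"deltas": [[[0,-0.01,0.2],0,0.5],[[0,-0.01,0.2],0,0.5],[[0,-0.01,0.2],0,0.5],[[0,0,0.15],0,0.5]]}}

```text
clock: 17.47
position: [0.5446, -0.2095, 0.1438]
ee_rot: [0.999, 0.052, -0.002, 0.012]
ft_force: [0.3, -0.4, -3.3]
grip_width: 0.145
```

```bash
python3 n.py
```

```text
t17.47 z 0.1438 th 5.9 corr x,y cm [-0.04  0.11] F [ 0.3 -0.4 -3.3] M [ 0.01 -0.08  0.09] zax [-0.002 -0.025] j7 0.56 g 0.145
```

>>> {"name": "servo_tool", "arguments": {"deltas": [[[0,0,0.12],0,0.5],[[0,0,0.1],0,0.5],[[0,0,0.08],0,0.5]]}}

```text
clock: 17.72
position: [0.5456, -0.2101, 0.1421]
ee_rot: [0.999, 0.052, -0.001, 0.013]
ft_force: [-2.4, 0.2, 5.9]
grip_width: 0.143
```

```bash
python3 n.py
```

```text
t17.72 z 0.1421 th 5.9 corr x,y cm [-0.16  0.03] F [-2.4  0.2  5.9] M [ 0.27  0.79 -0.06] zax [ 0.    -0.026] j7 0.56 g 0.143
```

Socket is fully down: 20 mm below first contact, then it bottomed. I'll unload and begin turning clockwise.

>>> {"name": "servo_tool", "arguments": {"deltas": [[[-0.1,0.02,-0.05],0,0.5],[[0,0,0],0,0.5],[[0,0,0],0,0.5]]}}

```text
clock: 17.97
position: [0.5444, -0.21, 0.1426]
ee_rot: [0.999, 0.052, -0.001, 0.012]
ft_force: [-0.1, -1.1, -3.1]
grip_width: 0.146
```

```bash
python3 n.py
```

```text
t17.97 z 0.1426 th 5.9 corr x,y cm [-0.05  0.07] F [-0.1 -1.1 -3.1] M [ 0.14 -0.12  0.07] zax [ 0.    -0.025] j7 0.56 g 0.146
```

>>> {"name": "servo_tool", "arguments": {"deltas": [[[0,0,0],0.06,0.5],[[0,0,0],0.06,0.5],[[0,0,0],0.06,0.5],[[0,0,0],0.06,0.5]]}}

```text
clock: 18.3
position: [0.5447, -0.2096, 0.1425]
ee_rot: [0.997, -0.072, 0.001, 0.012]
ft_force: [0.2, 0.6, -2.6]
grip_width: 0.148
```

```bash
python3 n.py
```

```text
t18.30 z 0.1425 th -8.2 corr x,y cm [-0.06  0.12] F [ 0.2  0.6 -2.6] M [ 0.27 -0.05  0.06] zax [ 0.001 -0.024] j7 0.33 g 0.148
```

>>> {"name": "servo_tool", "arguments": {"deltas": [[[0,0.02,0],0.06,0.5],[[0,0.02,0],0.06,0.5],[[0,0.02,0],0.06,0.5],[[0,0.02,0],0.06,0.5],[[0,0,0],0.06,0.5],[[0,0,0],0.06,0.5]]}}

```text
clock: 18.8
position: [0.5452, -0.2093, 0.1425]
ee_rot: [0.966, -0.257, 0.004, 0.011]
ft_force: [0.3, 1.0, -3.2]
grip_width: 0.146
```

```bash
python3 n.py
```

```text
t18.80 z 0.1425 th -29.8 corr x,y cm [-0.04  0.2 ] F [ 0.3  1.  -3.2] M [ 0.17 -0.02  0.19] zax [ 0.002 -0.023] j7 -0.01 g 0.146
```

>>> {"name": "servo_tool", "arguments": {"deltas": [[[0,0,0],0.06,0.5],[[0,0,0],0.06,0.5],[[0,0,0],0.06,0.5],[[0,0,0],0.06,0.5]]}}

```text
clock: 19.13
position: [0.5455, -0.2089, 0.1424]
ee_rot: [0.927, -0.376, 0.005, 0.011]
ft_force: [-0.4, 0.6, -2.8]
grip_width: 0.146
```

```bash
python3 n.py
```

```text
t19.13 z 0.1424 th -44.2 corr x,y cm [0.01 0.26] F [-0.4  0.6 -2.8] M [0.2  0.   0.07] zax [ 0.002 -0.024] j7 -0.25 g 0.146
```

```bash
cat > m.py <<'E'
from h import *
M=[];F=[]
for i in range(6):
    if i: eyes.camera('scene')
    o=telemetry.get_obs(); M.append(o['torque']);F.append(o['ft_force'])
M=np.array(M); R=Ro.from_quat(o['ee_rot']).as_matrix()
print('t%.2f'%o['clock'],'z %.4f'%o['position'][2],'th %.2f'%np.degrees(np.arctan2(R[1,0],R[0,0])),'Mz mean %.3f'%M[:,2].mean(),M[:,2].round(2),'M',M.mean(0).round(2),'F',np.mean(F,0).round(1),o['position'].round(4))
E
python3 m.py
```

```text
t19.38 z 0.1424 th -43.88 Mz mean 0.077 [0.07 0.08 0.05 0.14 0.06 0.07] M [ 0.13 -0.02  0.08] F [-0.1  0.5 -2.5] [ 0.5455 -0.2089  0.1424]
```

>>> {"name": "servo_tool", "arguments": {"deltas": [[[0,0,0],0.06,0.5],[[0,0,0],0.06,0.5],[[0,0,0],0.06,0.5],[[0,0,0],0,0.5]]}}

```text
clock: 19.72
position: [0.5456, -0.2089, 0.1424]
ee_rot: [0.89, -0.456, 0.006, 0.01]
ft_force: [0.4, 0.7, -2.6]
grip_width: 0.145
```

```bash
python3 m.py
```

```text
t19.97 z 0.1424 th -54.04 Mz mean 0.092 [0.15 0.09 0.11 0.02 0.05 0.13] M [ 0.11 -0.12  0.09] F [ 0.3 -0.1 -2.6] [ 0.5455 -0.2089  0.1424]
```

>>> {"name": "servo_tool", "arguments": {"deltas": [[[0,0,0],0.06,0.5],[[0,0,0],0.06,0.5],[[0,0,0],0,0.5]]}}

```text
clock: 20.22
position: [0.5456, -0.2089, 0.1424]
ee_rot: [0.862, -0.507, 0.007, 0.009]
ft_force: [1.3, 0.3, -3.5]
grip_width: 0.146
```

```bash
python3 m.py
```

```text
t20.47 z 0.1424 th -60.75 Mz mean 0.071 [0.08 0.08 0.06 0.07 0.04 0.1 ] M [ 0.1  -0.2   0.07] F [ 0.9  0.2 -3.5] [ 0.5456 -0.209   0.1424]
```

>>> {"name": "servo_tool", "arguments": {"deltas": [[[0,0,0],0.06,0.5],[[0,0,0],0,0.5]]}}

```text
clock: 20.63
position: [0.5456, -0.2089, 0.1424]
ee_rot: [0.847, -0.531, 0.007, 0.009]
ft_force: [0.6, -0.5, -3.8]
grip_width: 0.146
```

```bash
python3 m.py
```

```text
t20.88 z 0.1425 th -63.99 Mz mean 0.091 [0.12 0.07 0.05 0.12 0.14 0.05] M [ 0.07 -0.29  0.09] F [ 0.7 -0.1 -3.9] [ 0.5455 -0.2089  0.1425]
```

Still only friction. I'll keep going in small steps.

>>> {"name": "servo_tool", "arguments": {"deltas": [[[0,0,0],0.05,0.5],[[0,0,0],0,0.5]]}}

```text
clock: 21.05
position: [0.5456, -0.209, 0.1425]
ee_rot: [0.835, -0.551, 0.008, 0.008]
ft_force: [1.2, 0.1, -5.5]
grip_width: 0.146
```

```bash
python3 m.py
```

```text
t21.30 z 0.1425 th -66.69 Mz mean 0.088 [0.1  0.1  0.07 0.14 0.04 0.08] M [ 0.07 -0.32  0.09] F [ 1.1 -0.2 -3.9] [ 0.5455 -0.209   0.1425]
```

>>> {"name": "servo_tool", "arguments": {"deltas": [[[0,0,0],0.05,0.5],[[0,0,0],0,0.5]]}}

```text
clock: 21.47
position: [0.5456, -0.2089, 0.1425]
ee_rot: [0.821, -0.57, 0.008, 0.008]
ft_force: [0.9, 1.3, -3.6]
grip_width: 0.148
```

```bash
python3 m.py
```

```text
t21.72 z 0.1425 th -69.40 Mz mean 0.069 [0.06 0.07 0.03 0.09 0.1  0.06] M [ 0.05 -0.34  0.07] F [ 1.   0.2 -4. ] [ 0.5455 -0.209   0.1425]
```

>>> {"name": "servo_tool", "arguments": {"deltas": [[[0,0,0],0.05,0.5],[[0,0,0],0,0.5]]}}

```text
clock: 21.88
position: [0.5455, -0.209, 0.1424]
ee_rot: [0.808, -0.59, 0.008, 0.008]
ft_force: [0.3, -0.4, -4.2]
grip_width: 0.15
```

```bash
python3 m.py
```

```text
t22.13 z 0.1425 th -72.11 Mz mean 0.119 [0.13 0.09 0.16 0.06 0.14 0.13] M [ 0.05 -0.42  0.12] F [ 1.2 -0.1 -4.6] [ 0.5455 -0.2089  0.1425]
```

>>> {"name": "servo_tool", "arguments": {"deltas": [[[0,0,0],0.04,0.5],[[0,0,0],0,0.5]]}}

```text
clock: 22.3
position: [0.5455, -0.209, 0.1425]
ee_rot: [0.797, -0.604, 0.008, 0.007]
ft_force: [2.3, -0.6, -4.9]
grip_width: 0.145
```

```bash
python3 m.py
```

```text
t22.55 z 0.1425 th -74.27 Mz mean 0.178 [0.18 0.22 0.18 0.16 0.19 0.15] M [ 0.02 -0.44  0.18] F [ 1.4 -0.6 -4.8] [ 0.5455 -0.209   0.1425]
```

>>> {"name": "servo_tool", "arguments": {"deltas": [[[0,0,0],0.04,0.5],[[0,0,0],0,0.5]]}}

```text
clock: 22.72
position: [0.5455, -0.209, 0.1425]
ee_rot: [0.785, -0.619, 0.008, 0.007]
ft_force: [1.4, -0.3, -4.4]
grip_width: 0.144
```

```bash
python3 m.py
```

```text
t22.97 z 0.1425 th -76.43 Mz mean 0.199 [0.2  0.19 0.17 0.2  0.23 0.19] M [ 0.04 -0.47  0.2 ] F [ 1.3 -0.2 -5. ] [ 0.5455 -0.209   0.1425]
```

The resistance rises steadily (0.07→0.20 N m), so the lock is at its stop. I'll relax the twist and release.

>>> {"name": "servo_tool", "arguments": {"deltas": [[[0,0,0],-0.06,0.5],[[0,0,0],-0.06,0.5],[[0,0,0],0,0.5],[[0,0,0],0,2],[[0,0,0],0,2.5],[[0,0,0],0,4],[[0,0,0],0,5],[[0,0,0],0,5],[[0,0,0],0,5],[[0,0,0],0,5]]}}

```text
clock: 23.8
position: [0.5456, -0.2102, 0.1442]
ee_rot: [0.821, -0.571, 0.008, 0.008]
ft_force: [0.3, 0.5, -1.3]
grip_width: 0.588
```

```bash
python3 m.py
```

```text
t24.05 z 0.1441 th -69.62 Mz mean -0.010 [-0.03 -0.03 -0.   -0.02  0.05 -0.03] M [ 0.01  0.02 -0.01] F [-0.5  0.2 -0. ] [ 0.5456 -0.2101  0.1441]
```

>>> {"name": "servo_tool", "arguments": {"deltas": [[[0,0,-0.5],0,5],[[0,0,-1.5],0,5],[[0,0,-1.5],0,5],[[0,0,-1.5],0,5],[[0,0,-1.5],0,5],[[0,0,-1.5],0,5],[[0,0,-1.5],0,5],[[0,0,-0.5],0,5],[[0,0,0],0,5],[[0,0,0],0,5]]}}

```text
clock: 24.88
position: [0.5442, -0.2081, 0.2502]
ee_rot: [0.821, -0.571, 0.008, 0.008]
ft_force: [0.5, 0.0, -0.1]
grip_width: 0.589
```

```bash
python3 m.py
python3 - <<'E'
from h import *
p,d=eyes.camera('scene'); P=cloud('scene',d)
m=(d>0)&(np.hypot(P[...,0]-.545,P[...,1]+.2135)<.06)&(P[...,2]>.165)&(P[...,2]<.215)
q=P[m]; print('bar',m.sum(),q.mean(0).round(4),'z',np.percentile(q[:,2],[10,50,75,90,98]).round(4),cv2.minAreaRect((q[:,:2]*1000).astype(np.float32)))
cv2.imwrite('pics/e.png',cv2.resize(p[110:270,150:310],(600,600),interpolation=3))
E
```

```text
t25.13 z 0.2496 th -69.69 Mz mean 0.005 [-0.04  0.04  0.01  0.02 -0.   -0.  ] M [0.01 0.   0.  ] F [ 0.1  0.2 -0.4] [ 0.5438 -0.2079  0.2496]
bar 253 [ 0.5515 -0.2121  0.1998] z [0.19   0.2029 0.2046 0.2058 0.207 ] ((548.697265625, -211.80917358398438), (104.44231414794922, 15.047574996948242), 25.676849365234375)
```

View pics/e.png

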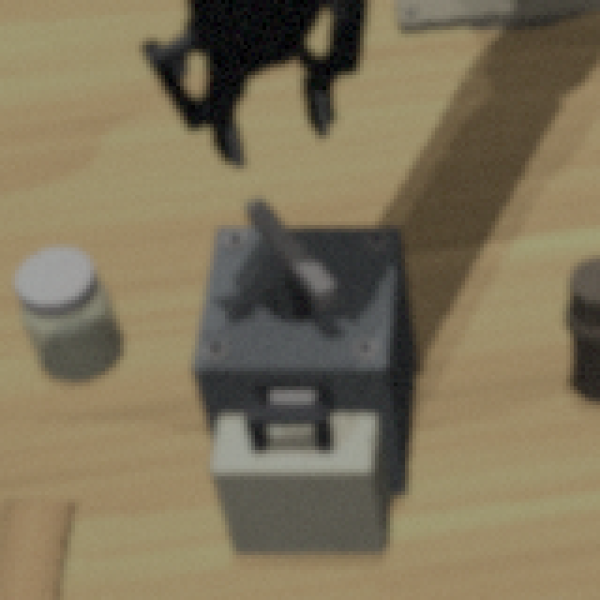

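The key stands upright with its bar top at z 0.2045 (0.204 expected when fully down), the gripper is clear and the bystanders are untouched. Handing in.

```bash
python3 -c "
from h import *
print(order.hand_in())"
```

```text
the job is handed in; nothing more can be done
None
```

I took the key out of its stand, set it fully down on the stem, turned it clockwise to the stop, let go, and handed the job in at about 25 s. The hand-in gave no verdict.

**Last checks**
- **Seating:** The bar top reads z = 0.2045 against 0.204 expected when fully down. The key had dropped 20 mm past its first contact with the stem, and the last picture shows it upright. The gripper was clear above it, with force and moment near zero.
- **Lock:** The turning resistance stayed at 0.07–0.09 N m (friction), then rose to 0.20 N m over the last small steps. I took that as the stop, below the 0.3 N m limit. The latch angle itself can't be read directly. I backed the twist off by 0.12 rad before opening, and the bar then sat about 5° anticlockwise of the fingers, within the socket's play.
- **Key forces:** The hardest push on the key was about 20 N, when it first touched the stem. Touching the shaft walls took only a few newtons.
- **Bystanders:** The jar, plug and rib in the last picture look unmoved. I didn't check the others again.

**What disagreed**
- **First grasp missed:** The fingers closed on nothing because their tips were about 37 mm above where the TCP reading put them. I measured that offset from the depth image and corrected for it.
- **Tool tilt:** The tool picked up as much as 0.04 rad of tilt during the moves. I allowed for it when centring the key.
- **Shaft position:** The two cameras differed by about 3 mm on the block's position, so I centred by touching the shaft walls.

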